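# Move the soak-tested modules from the test rack to the carrier tray in slot order

## Task

The soak test is over: move the four modules from the grey test rack into the black carrier tray, standing upright on its floor, one to a compartment and in the same places of the row, counted from the left, so that the test log still fits; the compartment that matches the empty dock stays empty. Set each module down; do not drop it or tip it over.

Things in the scene. Friction and masses are not known exactly. Their poses are not given: they have to be found in the camera images.
- mod_drive: Drive module: tall cream plastic housing, black vent slots in top and sides, 64 (x) x 46 (y) x 108 mm high, about 0.4 kg. Origin: centre of its underside, z up, front to -x. Rigid; front and back (-x, +x) faces are flat to grip across from above. Starts upright in one of the rack's docks, centred within 2 mm of 4 mm behind (+x) the dock's centre.
- mod_supply: Power supply: bare aluminium case, grid of round holes in its top, 60 (x) x 44 (y) x 98 mm high, about 0.45 kg. Origin: centre of its underside, z up, front to -x. Rigid; front and back (-x, +x) faces are flat to grip across from above. Starts upright in one of the rack's docks, centred within 2 mm of 4 mm behind (+x) the dock's centre.
- mod_relay: Relay module: grey case 54 (x) x 42 (y) x 76 mm high; four white relays (2 x 2) stand 12 mm above its top, 6 mm in from the faces; about 0.28 kg. Origin: centre of its underside, z up, front to -x. Rigid; front and back (-x, +x) faces are flat to grip across from above. Starts upright in one of the rack's docks, centred within 2 mm of 4 mm behind (+x) the dock's centre.
- mod_amp: Amplifier: black block, its upper half an aluminium heat sink of seven upright fins (the outer two are its faces), 58 (x) x 48 (y) x 84 mm high, about 0.5 kg. Origin: centre of its underside, z up, front to -x. Rigid; front and back (-x, +x) faces are flat to grip across from above. Starts upright in one of the rack's docks, centred within 2 mm of 4 mm behind (+x) the dock's centre.
- dock_a: Dock in which the drive module stands at the start: dark block 108 (x) x 62 (y) x 14 mm, fixed on the rack; green terminal strip along its front edge, 11 mm above the deck; lips 5 mm high left and right of the module. Origin: centre of its underside, 10 mm above the bench; axes as the rack's.
- dock_b: Dock in which the supply module stands at the start: dark block 108 (x) x 62 (y) x 14 mm, fixed on the rack; green terminal strip along its front edge, 11 mm above the deck; lips 5 mm high left and right of the module. Origin: centre of its underside, 10 mm above the bench; axes as the rack's.
- dock_c: Dock in which the relay module stands at the start: dark block 108 (x) x 62 (y) x 14 mm, fixed on the rack; green terminal strip along its front edge, 11 mm above the deck; lips 5 mm high left and right of the module. Origin: centre of its underside, 10 mm above the bench; axes as the rack's.
- dock_d: Dock in which the amp module stands at the start: dark block 108 (x) x 62 (y) x 14 mm, fixed on the rack; green terminal strip along its front edge, 11 mm above the deck; lips 5 mm high left and right of the module. Origin: centre of its underside, 10 mm above the bench; axes as the rack's.
- rack: Soak-test rack, grey plate 116 (x) x 376 (y) mm, fixed, with a row of five docks centred at y = 0.14, 0.07, 0, -0.07, -0.14 m (left to right seen from the robot), decks 24 mm above the bench; one dock is empty. End plates 34 mm high. Origin: centre of its underside on the bench; x away from the robot, y left, yaw up to 0.1 rad. It may stand nearer or farther than the tray.
- tray: Carrier tray, black, 94 (x) x 356 (y) mm, fixed, empty. Floor 4 mm thick; walls and four dividers 4 mm thick, tops 28 mm high. Five compartments in a row, 86 (x) x 66 (y) mm inside, centred at y = 0.14, 0.07, 0, -0.07, -0.14 m (left to right seen from the robot). Origin: centre of its underside on the bench; x away from the robot, y left, yaw up to 0.1 rad.

How it is judged:
By the outcome, as a careful person would: the job done as asked, in the order asked, and still so for the second after the job is handed in, with the robot touching nothing.
It also fails if it takes over 93 s, if anything falls off the work surface, if the arm or the gripper's body presses on something with over 40 N, if the wrist force passes 120 N, or if a joint passes its speed limit or range.

## Robot

A 6-joint arm with a two-finger parallel gripper is mounted at the origin on the work surface. World frame = base frame: x ahead of the robot, y to its left, z up, the work surface at z = 0. Lengths are in m, angles in rad, forces in N, time in s.
With the tool pointing down it reaches from about 0.3 to 0.85 m from the base axis. Payload 5.4 kg.
Tool frame: the origin (TCP) lies between the finger pads; the fingertips stand 17 mm ahead of it and the grasp point (between the pads) lies 2 mm behind it; z points along the fingers, y is the line along which they close (so a half turn about z gives the same grasp; the last joint's range is limited). The gripper opens to 85 mm and grips with 20 to 120 N. Pads are 22 mm wide; open, the fingers measure 114 mm over their backs; the gripper's body (76 mm by 85 mm) begins 54 mm behind the grasp point. The pads swing forward as they close: fully open they stand 13 mm farther back than shut.
Start: joints at [-1.479, 0.158, 1.597, -0, 1.386, -0.21], TCP at [0.171, -0.549, 0.219] pointing down, gripper open.
Joint ranges: [-2.91, 2.91], [-0.94, 2.29], [0.18, 2.7], [-1.29, 4.43], [0.17, 2.64], [-3, 3]. Speed limits (rad/s): [2.57, 2.57, 3.14, 3.14, 3.14, 3.14].

## Interface

Orientations are given as [roll, pitch, yaw] about the fixed x, y, z axes, in that order (R = Rz(yaw) Ry(pitch) Rx(roll)).
In Python, from rig import r gives the robot as it stands.
- The arm moves only by the shell command python3 -m creep 'ROWS' [OPENING]. ROWS is JSON, a list of rows, each a list of 6 numbers: the shift along the tool's x, y, z as a fraction of full scale, then the turn, a rotation vector about the tool's x, y, z as a fraction of full scale. In form: [[x, y, z, wx, wy, wz], ...]. A call has 1 to 12 rows; each row is the pose to reach, as a shift and turn from the pose commanded when the call began, along the tool's axes at that moment, turning the shorter way round; what a row does not reach only later rows make up. Full scale, the value 1, is 0.3 m for a shift and pi rad for a turn. A row lasts 1/8 s, in which the tool goes at most 62.5 mm and 10.7 degrees, less where a joint would pass 70% of its speed; a pose out of reach is approached as far as the arm can. A call with a number of a shift or a turn outside -1 to 1 is refused whole. A call with a gripper value outside its range is refused whole. OPENING is the opening, from 0 (shut) to 1 (fully open), set as the call begins (- or left out, the last holds). The fingers move at their own pace and stop on an object; the grip force is fixed at half the most. Time passes only in rows, so rows that repeat a pose let the fingers close. It gives the time, the measured TCP pose, the force, the opening and the grip force at its end, in the units of the state.
- r.get_state(): the state, without advancing time (a new reading comes with each control period).
- r.capture(name): name is "scene" or "top" or "wrist"; returns a dict with "color" (384x512x3 uint8, red, green, blue), "mtx" (3x3 intrinsics, pixels), "R" (3x3) and "t" (3): a world point X has camera coordinates R X + t. Camera axes: x right, y down, z forward; pixel columns grow to the right and rows downward; lengths in m; the calibration is good to about 2 mm. A picture is of the moment at which its call begins. There is no depth.
- r.finish_job(): hands the job in; it is judged then, once.
The state is a dict: "t": time; "joints": joint angles; "qvel": joint speeds; "tau": joint torques, N m; "tool_pos": TCP position; "orientation": TCP orientation; "wrist_force": force on the tool from outside, world axes, zero at the start; "wrist_torque": the same for the moment, N m; "gripper_width": finger opening in m; "finger_force": force on a finger pad.
Only numpy, scipy, OpenCV 4.12 (cv2) and the standard library are available. Lean on these libraries where they do the work, as an engineer would, in place of code of your own. Each camera call takes 0.05 s, during which the arm holds its last target. There are 200 camera calls.

## Working session

There is one attempt and no reset: what is moved stays moved. The work goes in short steps, Python scripts to look and compute and a shell command to move; the robot and the scene stay as the last step left them, time stands still between calls to the robot, and variables do not carry over. Pictures are saved under pics/ and viewed, at most 14 in all, crops included, and the job is handed in when it is done.

```bash
ls; mkdir -p pics; python3 - <<'E'
from rig import r
import cv2
print(r.get_state())
for n in ("scene","top"):
    c=r.capture(n); cv2.imwrite(f"pics/{n}0.png",cv2.resize(c["color"][:,:,::-1],(800,600),interpolation=cv2.INTER_CUBIC))
    print(n,c["mtx"].tolist(),c["R"].tolist(),c["t"].tolist())
E
```

```text
pics
{'t': 0.0, 'joints': array([-1.47910618e+00,  1.59063468e-01,  1.59825870e+00,  1.98374323e-05,
        1.38618904e+00, -2.10085283e-01]), 'qvel': array([ 0.00039127,  0.00095539,  0.00070709, -0.00037862,  0.00114171,
        0.00033519]), 'tau': array([ 5.16054843e-04, -3.95994973e+01, -3.31430697e+01, -1.25725942e-04,
        8.51172663e-03, -2.26085497e-07]), 'tool_pos': array([ 0.17083402, -0.54837554,  0.21769557]), 'orientation': array([-3.13972035e+00, -4.19165810e-04,  3.01771377e-01]), 'wrist_force': array([ 0.16377555, -0.56477705,  0.40655464]), 'wrist_torque': array([ 0.00340733,  0.03073434, -0.0081075 ]), 'finger_force': 0.0, 'gripper_width': 0.08548611806773132}
scene [[471.14444272627236, 0.0, 260.6290422393387], [0.0, 471.14444272627236, 202.3862779940591], [0.0, 0.0, 1.0]] [[0.6651506284131574, 0.746699289974343, 0.0038486196739127318], [0.6347774636755906, -0.5627227450070822, -0.5295287375216557], [-0.393233026501038, 0.35465938956061344, -0.8482832688821154]] [-0.3980706242798378, -0.3152991622234401, 1.009414836635802]
top [[379.1074176274789, 0.0, 248.8273023058998], [0.0, 379.1074176274789, 192.1471495244506], [0.0, 0.0, 1.0]] [[0.017932755007096426, -0.9997857162259329, 0.010341079656097594], [-0.9937376261975586, -0.018963253635510324, -0.11011777917664765], [0.1102902832397174, -0.008301604793869917, -0.9938647477301673]] [-0.005644140887864239, 0.555447742651985, 0.6355360561854839]
```

View pics/top0.png

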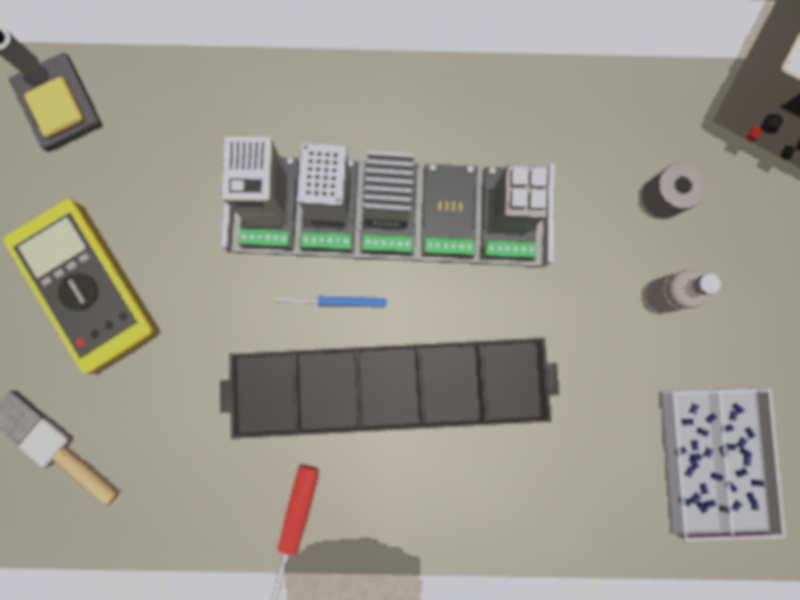

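View pics/scene0.png

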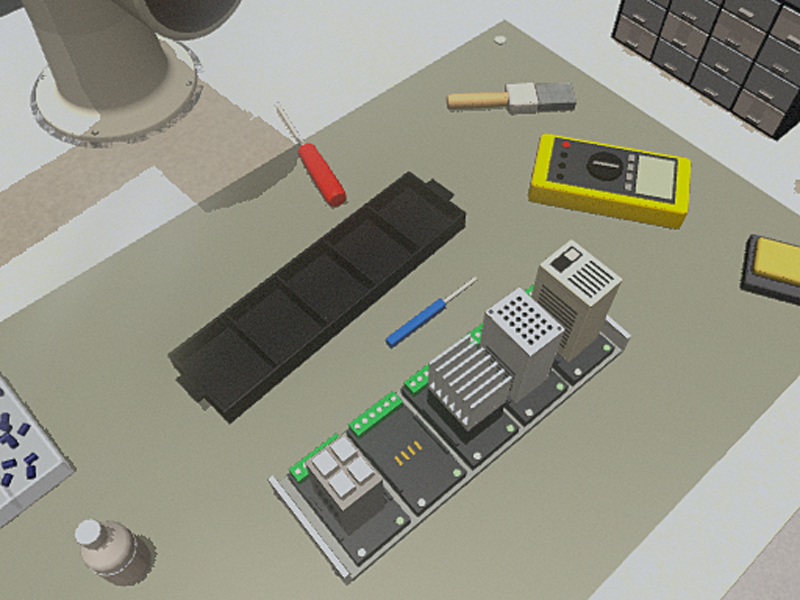

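Left to right the rack holds drive, supply, amp, empty and relay. The rack is the far object (rows 140-265 of the top view) and the tray the near one (rows 340-437). I'll enlarge both.

```bash
python3 - <<'E'
from rig import r
import cv2,numpy as np
c=r.capture("top")["color"][:,:,::-1]
f=lambda y0,y1:cv2.resize(c[y0:y1,140:360],None,fx=3.6,fy=3.6,interpolation=cv2.INTER_CUBIC)
b=cv2.convertScaleAbs(f(212,284),alpha=1.8)
cv2.imwrite("pics/crop1.png",np.vstack([f(84,174),b]))
E
```

```text
(no output)
```

View pics/crop1.png

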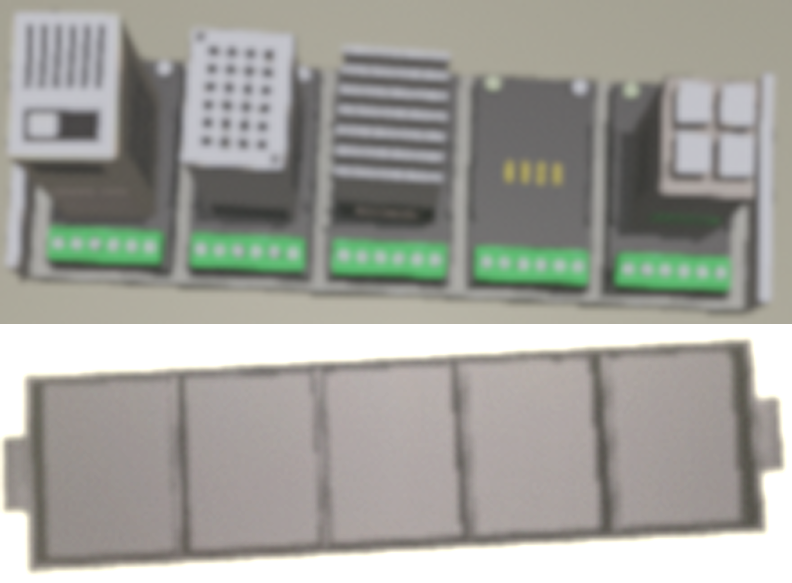

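```bash
cat > geo.py <<'E'
import numpy as np
from scipy.optimize import least_squares
def ray(c,uv,z):
    d=c["R"].T@np.linalg.solve(c["mtx"],[*uv,1]); o=-c["R"].T@c["t"]
    return o+d*(z-o[2])/d[2]
def proj(c,P):
    p=(np.asarray(P)@c["R"].T+c["t"])@c["mtx"].T; return p[:,:2]/p[:,2:]
def fit(P,L):  # 2D rigid fit: world P ~ R(yaw) L + t
    g=lambda q:np.c_[np.cos(q[2])*L[:,0]-np.sin(q[2])*L[:,1]+q[0],np.sin(q[2])*L[:,0]+np.cos(q[2])*L[:,1]+q[1]]
    s=least_squares(lambda q:(g(q)-P).ravel(),[.5,0,0]); return s.x,np.abs(s.fun).max()
def rect(a,b): return np.array([[a,b],[a,-b],[-a,-b],[-a,b]])/2
E
python3 - <<'E'
from geo import *
from rig import r
import cv2
c=r.capture("top"); s=r.capture("scene")
A=lambda p:(p[0]/3.6+140-.5+.5/3.6,p[1]/3.6+84-.5+.5/3.6)
B=lambda p:(p[0]/3.6+140-.5,(p[1]-324)/3.6+212-.5)
I={"tray":([(28,379),(748,342),(764,527),(33,569)],.028,.094,.356),
"drive":([(14,12),(121,14),(116,161),(9,157)],.132,.064,.046),
"supply":([(189,28),(294,34),(289,170),(182,165)],.122,.060,.044),
"amp":([(342,45),(450,51),(443,184),(331,178)],.108,.058,.048),
"relay":([(661,78),(757,83),(754,198),(660,193)],.100,.054,.042)}
im=s["color"][:,:,::-1].copy(); im=cv2.resize(im,None,fx=1.5625,fy=1.5625,interpolation=cv2.INTER_CUBIC)
for k,(p,z,a,b) in I.items():
    f=B if k=="tray" else A
    P=np.array([ray(c,f(q),z)[:2] for q in p]); x,e=fit(P,rect(a,b)); print(k,x.round(4),round(e,4))
    cs,sn=np.cos(x[2]),np.sin(x[2]); W=rect(a,b)@np.array([[cs,sn],[-sn,cs]])+x[:2]
    cv2.polylines(im,[np.round((proj(s,np.c_[W,np.full(4,z)])+.5)*1.5625).astype(int)],True,(0,0,255),1)
# rack: green strip front-edge rear corner ends
e=[(47,231),(163,231),(190,235),(305,237),(331,241),(447,244),(476,248),(592,251),(615,256),(731,259)]
W=np.array([ray(c,A(q),.035) for q in e]); print(W.round(4).tolist()); print("rack yaw",np.arctan(-np.polyfit(W[:,1],W[:,0],1)[0]), W[:,:2].mean(0))
cv2.imwrite("pics/chk.png",im)
E
```

```text
tray [0.4591 0.0023 0.0716] 0.0028
drive [0.6714 0.1465 0.0049] 0.0007
supply [ 0.6704  0.0742 -0.0193] 0.0011
amp [ 0.6696  0.0082 -0.0425] 0.0014
relay [ 0.6643 -0.1336 -0.0277] 0.0007
[[0.6304, 0.1757, 0.035], [0.6316, 0.1189, 0.035], [0.6299, 0.1056, 0.035], [0.63, 0.0493, 0.035], [0.6283, 0.0365, 0.035], [0.6279, -0.0205, 0.035], [0.6262, -0.0348, 0.035], [0.6259, -0.0918, 0.035], [0.6236, -0.1031, 0.035], [0.6232, -0.1602, 0.035]]
rack yaw -0.02519036884577564 [0.62769564 0.00754688]
```

View pics/chk.png

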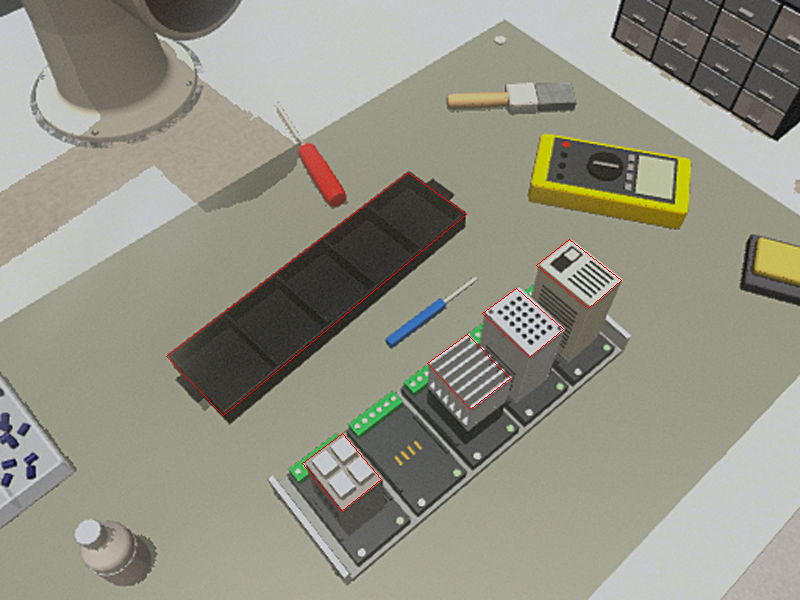

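The check overlay shows the module tops and tray rim outlined within a pixel or two in the second camera, so the poses are good. I'll start with the relay.

```bash
cat > go.py <<'E'
# python3 go.py x y z a : fractions to reach TCP x y z with closing line at angle a to world x
import sys,numpy as np
from rig import r
x,y,z,a=map(float,sys.argv[1:5]); s=r.get_state(); w=s["orientation"][2]
c,n=np.cos(w),np.sin(w); R=np.array([[c,n,0],[n,-c,0],[0,0,-1]])
d=R.T@(np.array([x,y,z])-s["tool_pos"])/.3
t=-((np.pi/2+a-w+np.pi)%(2*np.pi)-np.pi)/np.pi
print(d.round(4),"wz",round(t,4),"t",round(s["t"],2),"F",s["wrist_force"].round(1))
E
python3 go.py .42 -.34 .22 -.022; python3 - <<'E'
import numpy as np
for n,k in zip(["drive","supply","amp","relay"],[.14,.07,0,-.14]): print(n,.4591-k*np.sin(.0716),.0023+k*np.cos(.0716))
E
```

```text
[ 0.9997 -0.4174 -0.0059] wz -0.3969 t 0.25 F [ 1.   0.1 -0. ]
drive 0.4490845625777835 0.1419412940832391
supply 0.4540922812888918 0.07212064704161955
amp 0.4591 0.0023
relay 0.4691154374222165 -0.1373412940832391
```

```bash
python3 -m creep '[[0.2,-0.08,0,0,0,-0.06],[0.4,-0.17,0,0,0,-0.115],[0.6,-0.25,0,0,0,-0.17],[0.8,-0.33,0,0,0,-0.225],[0.95,-0.4,0,0,0,-0.28],[1,-0.417,-0.006,0,0,-0.335],[1,-0.417,-0.006,0,0,-0.385],[1,-0.417,-0.006,0,0,-0.397],[1,-0.417,-0.006,0,0,-0.397],[1,-0.417,-0.006,0,0,-0.397]]' 1; python3 go.py .6643 -.1336 .2 -.022
```

```text
t: 1.5
tool_pos: [0.4201, -0.3404, 0.2204]
orientation: [-3.141, -0.0, 1.548]
wrist_force: [0.0, 0.2, 0.1]
gripper_width: 0.0855
finger_force: 0.0
[0.7076 0.7983 0.068 ] wz -0.0002 t 1.5 F [0.  0.2 0.1]
```

```bash
python3 -m creep '[[0.15,0.17,0.02,0,0,0],[0.3,0.34,0.03,0,0,0],[0.45,0.51,0.05,0,0,0],[0.6,0.68,0.06,0,0,0],[0.7,0.79,0.068,0,0,0],[0.7076,0.798,0.068,0,0,0],[0.7076,0.798,0.068,0,0,0]]' 1; python3 - <<'E'
from rig import r
import cv2
c=r.capture("wrist"); cv2.imwrite("pics/w1.png",c["color"][:,:,::-1])
E
python3 go.py .6643 -.1336 .074 -.022
```

```text
t: 2.38
tool_pos: [0.664, -0.1333, 0.1997]
orientation: [-3.141, 0.0, 1.55]
wrist_force: [-0.7, 0.0, 0.2]
gripper_width: 0.0857
finger_force: 0.0
[0.0018 0.0022 0.4201] wz -0.0002 t 2.42 F [ 0.3 -0.3  0.1]
```

View pics/w1.png

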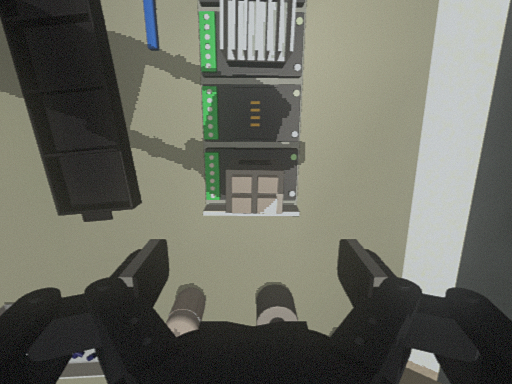

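The wrist view shows the relay at columns 226-284, centred between the pads (about 165 and 340). I'll descend, grip and lift.

```bash
python3 -m creep '[[0,0,0.1,0,0,0],[0,0,0.2,0,0,0],[0,0,0.3,0,0,0],[0,0,0.37,0,0,0],[0,0,0.42,0,0,0],[0,0,0.42,0,0,0],[0,0,0.42,0,0,0]]' 1 && python3 -m creep '[[0,0,0,0,0,0],[0,0,0,0,0,0],[0,0,0,0,0,0],[0,0,0,0,0,0],[0,0,0,0,0,0],[0,0,0,0,0,0],[0,0,0,0,0,0],[0,0,0,0,0,0]]' 0
```

```text
t: 3.3
tool_pos: [0.665, -0.1338, 0.0755]
orientation: [3.14, 0.001, 1.549]
wrist_force: [1.1, -0.2, 0.7]
gripper_width: 0.0855
finger_force: 0.0
t: 4.3
tool_pos: [0.6653, -0.1337, 0.0755]
orientation: [3.139, 0.001, 1.549]
wrist_force: [2.1, -0.8, 5.6]
gripper_width: 0.0523
finger_force: 63.8
```

```bash
python3 -m creep '[[0,0,-0.04,0,0,0],[0,0,-0.09,0,0,0],[0,0,-0.14,0,0,0],[0,0,-0.19,0,0,0],[0,0,-0.2,0,0,0],[0,0,-0.2,0,0,0]]' 0; python3 go.py .4691 -.1373 .135 .0716
```

```text
t: 5.05
tool_pos: [0.6641, -0.1334, 0.1342]
orientation: [3.142, 0.0, 1.549]
wrist_force: [0.8, 0.0, -3.1]
gripper_width: 0.0523
finger_force: 63.5
[-0.0273 -0.6495 -0.0025] wz -0.0297 t 5.05 F [ 0.8  0.  -3.1]
```

```bash
python3 -m creep '[[-0.002,-0.06,0,0,0,0],[-0.006,-0.16,0,0,0,-0.01],[-0.01,-0.28,0,0,0,-0.015],[-0.015,-0.4,0,0,0,-0.02],[-0.02,-0.52,0,0,0,-0.03],[-0.025,-0.61,0,0,0,-0.03],[-0.027,-0.65,0,0,0,-0.03],[-0.027,-0.65,0,0,0,-0.03],[-0.027,-0.65,0,0,0,-0.03]]' 0; python3 go.py .4691 -.1373 .055 .0716;python3 - <<'E'
from rig import r
import cv2
a=r.capture("scene")["color"][200:384,60:320,::-1]; cv2.imwrite("pics/s1.png",cv2.resize(a,None,fx=3,fy=3))
E
```

```text
t: 6.18
tool_pos: [0.4699, -0.1374, 0.1343]
orientation: [3.141, 0.0, 1.643]
wrist_force: [0.2, -0.2, -3.4]
gripper_width: 0.052
finger_force: 63.8
[ 0.0006 -0.0026  0.2644] wz 0.0003 t 6.17 F [ 0.2 -0.2 -3.4]
```

View pics/s1.png

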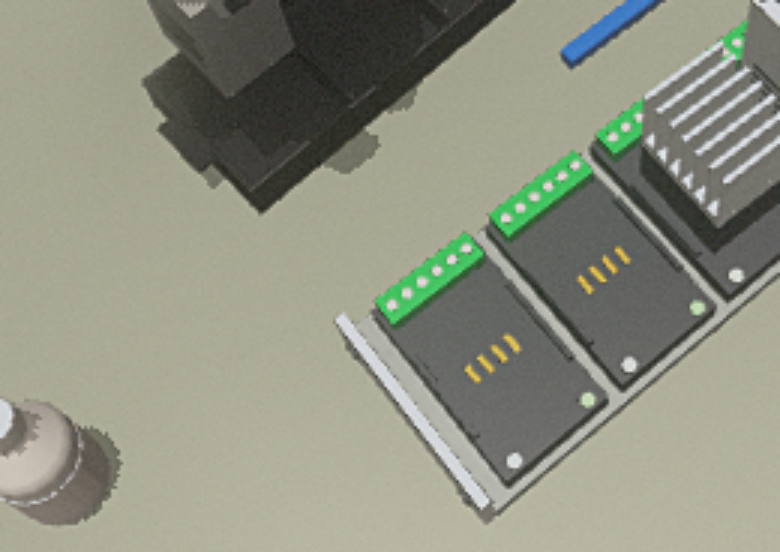

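The relay is held upright above the rightmost compartment. I'll lower it slowly.

```bash
python3 -m creep '[[0,0,0.05,0,0,0],[0,0,0.11,0,0,0],[0,0,0.17,0,0,0],[0,0,0.21,0,0,0],[0,0,0.235,0,0,0],[0,0,0.25,0,0,0],[0,0,0.25,0,0,0]]' 0; python3 -m creep '[[0,0,0.003,0,0,0],[0,0,0.006,0,0,0],[0,0,0.009,0,0,0],[0,0,0.012,0,0,0],[0,0,0.012,0,0,0]]' 0
```

```text
t: 7.1
tool_pos: [0.4691, -0.1373, 0.0591]
orientation: [3.141, 0.0, 1.643]
wrist_force: [-0.0, 0.4, -2.7]
gripper_width: 0.052
finger_force: 63.7
t: 7.72
tool_pos: [0.469, -0.1372, 0.0555]
orientation: [-3.142, -0.0, 1.643]
wrist_force: [0.1, 0.4, -2.8]
gripper_width: 0.0521
finger_force: 63.8
```

```bash
python3 -m creep '[[0,0,0.003,0,0,0],[0,0,0.005,0,0,0],[0,0,0.005,0,0,0]]' 0
```

```text
t: 8.1
tool_pos: [0.4692, -0.1373, 0.0553]
orientation: [-3.141, 0.0, 1.643]
wrist_force: [-4.2, 3.9, 8.8]
gripper_width: 0.0522
finger_force: 65.1
```

```bash
python3 -m creep '[[0,0,0,0,0,0],[0,0,0,0,0,0],[0,0,0,0,0,0],[0,0,0,0,0,0],[0,0,0,0,0,0],[0,0,-0.1,0,0,0],[0,0,-0.25,0,0,0],[0,0,-0.4,0,0,0],[0,0,-0.45,0,0,0],[0,0,-0.45,0,0,0],[0,0,-0.45,0,0,0]]' 1;  python3 go.py .6696 .0082 .19 -.022
```

```text
t: 9.48
tool_pos: [0.4679, -0.1366, 0.1869]
orientation: [-3.139, -0.002, 1.643]
wrist_force: [-0.4, -0.4, -0.1]
gripper_width: 0.0852
finger_force: 0.0
[ 0.4327  0.7056 -0.0104] wz 0.0301 t 9.47 F [-0.4 -0.4 -0.1]
```

```bash
python3 -m creep '[[0.06,0.1,0,0,0,0.01],[0.15,0.25,-0.01,0,0,0.02],[0.24,0.4,-0.01,0,0,0.03],[0.33,0.55,-0.01,0,0,0.03],[0.41,0.67,-0.01,0,0,0.03],[0.433,0.705,-0.01,0,0,0.03],[0.433,0.705,-0.01,0,0,0.03],[0.433,0.705,-0.01,0,0,0.03]]' 1;  python3 go.py .6696 .0082 .077 -.022;python3 - <<'E'
from rig import r
import cv2,numpy as np
a=r.capture("top")["color"][200:290,140:360,::-1]; b=r.capture("wrist")["color"][:,:,::-1]
cv2.imwrite("pics/s2.png",np.vstack([cv2.resize(a,(512,209)),b]))
E
```

```text
t: 10.48
tool_pos: [0.6695, 0.0068, 0.1913]
orientation: [-3.14, 0.0, 1.548]
wrist_force: [-0.1, -0.2, -0.5]
gripper_width: 0.0854
finger_force: 0.0
[4.800e-03 3.000e-04 3.811e-01] wz -0.0002 t 10.47 F [-0.1 -0.2 -0.5]
```

View pics/s2.png

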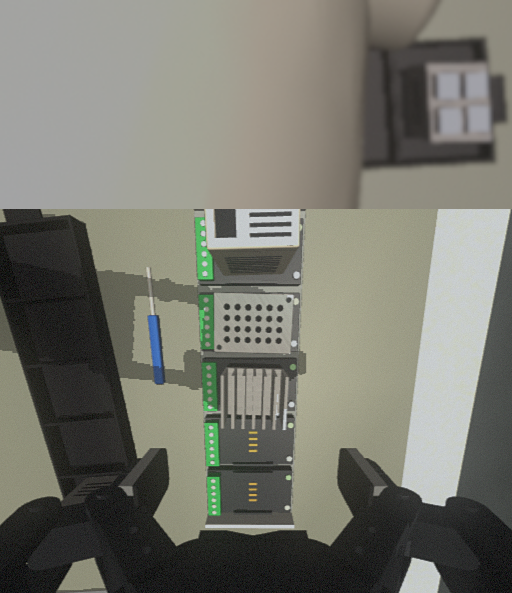

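The relay stands upright in the right compartment, and the amp (columns 221-287) is centred between the pads.

```bash
python3 -m creep '[[0.005,0,0.1,0,0,0],[0.005,0,0.2,0,0,0],[0.005,0,0.29,0,0,0],[0.005,0,0.35,0,0,0],[0.005,0,0.38,0,0,0],[0.005,0,0.38,0,0,0]]' 1 && python3 -m creep '[[0,0,0,0,0,0],[0,0,0,0,0,0],[0,0,0,0,0,0],[0,0,0,0,0,0],[0,0,0,0,0,0],[0,0,0,0,0,0],[0,0,0,0,0,0],[0,0,0,0,0,0]]' 0
python3 -m creep '[[0,0,-0.04,0,0,0],[0,0,-0.09,0,0,0],[0,0,-0.14,0,0,0],[0,0,-0.19,0,0,0],[0,0,-0.2,0,0,0],[0,0,-0.2,0,0,0]]' 0; python3 go.py .4591 .0023 .136 .0716
```

```text
t: 11.32
tool_pos: [0.6705, 0.009, 0.078]
orientation: [-3.141, -0.0, 1.549]
wrist_force: [0.5, 0.1, 0.2]
gripper_width: 0.0855
finger_force: 0.0
t: 12.32
tool_pos: [0.6712, 0.009, 0.0798]
orientation: [3.14, 0.001, 1.549]
wrist_force: [-2.9, 0.1, 6.3]
gripper_width: 0.0566
finger_force: 65.4
t: 13.08
tool_pos: [0.6706, 0.0091, 0.1381]
orientation: [3.141, 0.0, 1.549]
wrist_force: [0.2, -0.6, -5.6]
gripper_width: 0.0566
finger_force: 65.6
[-0.0382 -0.7042  0.0071] wz -0.0297 t 13.07 F [ 0.2 -0.6 -5.6]
```

```bash
python3 -m creep '[[-0.003,-0.06,0,0,0,0],[-0.008,-0.16,0,0,0,-0.01],[-0.015,-0.28,0,0,0,-0.015],[-0.02,-0.4,0,0,0,-0.02],[-0.03,-0.52,0,0,0,-0.03],[-0.036,-0.64,0,0,0,-0.03],[-0.038,-0.7,0,0,0,-0.03],[-0.038,-0.704,0,0,0,-0.03],[-0.038,-0.704,0,0,0,-0.03]]' 0; python3 go.py .4591 .0023 .059 .0716
```

```text
t: 14.2
tool_pos: [0.4597, 0.0023, 0.1381]
orientation: [3.141, 0.0, 1.643]
wrist_force: [0.3, 0.3, -5.7]
gripper_width: 0.0559
finger_force: 66.1
[ 2.000e-04 -2.000e-03  2.636e-01] wz 0.0002 t 14.2 F [ 0.3  0.3 -5.7]
```

```bash
python3 -m creep '[[0,0,0.05,0,0,0],[0,0,0.11,0,0,0],[0,0,0.17,0,0,0],[0,0,0.21,0,0,0],[0,0,0.24,0,0,0],[0,0,0.255,0,0,0],[0,0,0.255,0,0,0]]' 0; python3 -m creep '[[0,0,0.003,0,0,0],[0,0,0.006,0,0,0],[0,0,0.009,0,0,0],[0,0,0.012,0,0,0],[0,0,0.012,0,0,0]]' 0
```

```text
t: 15.08
tool_pos: [0.4592, 0.0023, 0.0615]
orientation: [3.142, -0.0, 1.643]
wrist_force: [-0.1, -1.0, -5.3]
gripper_width: 0.0561
finger_force: 66.1
t: 15.7
tool_pos: [0.4596, 0.0023, 0.0598]
orientation: [-3.142, 0.0, 1.644]
wrist_force: [-6.5, 1.2, 11.1]
gripper_width: 0.0565
finger_force: 68.0
```

```bash
python3 -m creep '[[0,0,0,0,0,0],[0,0,0,0,0,0],[0,0,0,0,0,0],[0,0,0,0,0,0],[0,0,0,0,0,0],[0,0,-0.1,0,0,0],[0,0,-0.25,0,0,0],[0,0,-0.4,0,0,0],[0,0,-0.46,0,0,0],[0,0,-0.46,0,0,0],[0,0,-0.46,0,0,0]]' 1;  python3 go.py .6704 .0742 .2 -.022
```

```text
t: 17.08
tool_pos: [0.4584, 0.0025, 0.1946]
orientation: [-3.14, -0.001, 1.643]
wrist_force: [-0.7, 0.5, -0.4]
gripper_width: 0.0852
finger_force: 0.0
[ 0.187   0.7222 -0.0181] wz 0.0301 t 17.07 F [-0.7  0.5 -0.4]
```

```bash
python3 -m creep '[[0.025,0.1,0,0,0,0.01],[0.065,0.25,-0.01,0,0,0.02],[0.105,0.4,-0.02,0,0,0.03],[0.14,0.55,-0.02,0,0,0.03],[0.18,0.68,-0.02,0,0,0.03],[0.187,0.722,-0.02,0,0,0.03],[0.187,0.722,-0.02,0,0,0.03],[0.187,0.722,-0.02,0,0,0.03]]' 1;  python3 go.py .6704 .0742 .086 -.022;python3 - <<'E'
from rig import r
import cv2,numpy as np
a=r.capture("top")["color"][200:290,140:360,::-1]; b=r.capture("wrist")["color"][:,:,::-1]
cv2.imwrite("pics/s3.png",np.vstack([cv2.resize(a,(512,209)),b]))
E
```

```text
t: 18.08
tool_pos: [0.6701, 0.0738, 0.2007]
orientation: [-3.139, -0.0, 1.549]
wrist_force: [-0.9, 1.4, -0.9]
gripper_width: 0.0852
finger_force: 0.0
[0.0012 0.001  0.3822] wz 0.0 t 18.07 F [-0.9  1.4 -0.9]
```

View pics/s3.png

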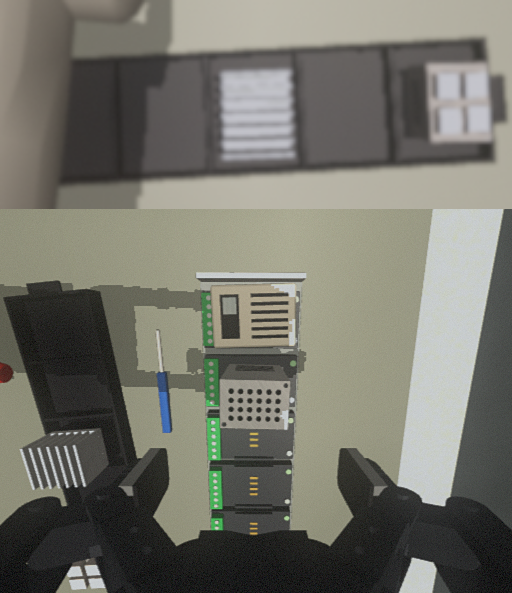

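Amp and relay both stand in their compartments (third and fifth). The supply (columns 219-290) is centred between the pads.

```bash
python3 -m creep '[[0,0,0.1,0,0,0],[0,0,0.2,0,0,0],[0,0,0.29,0,0,0],[0,0,0.35,0,0,0],[0,0,0.38,0,0,0],[0,0,0.38,0,0,0]]' 1 && python3 -m creep '[[0,0,0,0,0,0],[0,0,0,0,0,0],[0,0,0,0,0,0],[0,0,0,0,0,0],[0,0,0,0,0,0],[0,0,0,0,0,0],[0,0,0,0,0,0],[0,0,0,0,0,0]]' 0
python3 -m creep '[[0,0,-0.04,0,0,0],[0,0,-0.09,0,0,0],[0,0,-0.14,0,0,0],[0,0,-0.19,0,0,0],[0,0,-0.2,0,0,0],[0,0,-0.2,0,0,0]]' 0; python3 go.py .4541 .0721 .146 .0716
```

```text
t: 18.92
tool_pos: [0.671, 0.0739, 0.0879]
orientation: [-3.141, 0.0, 1.549]
wrist_force: [-0.4, 1.0, -0.2]
gripper_width: 0.0857
finger_force: 0.0
t: 19.92
tool_pos: [0.6721, 0.074, 0.0898]
orientation: [3.139, 0.0, 1.549]
wrist_force: [-3.0, 1.3, 6.3]
gripper_width: 0.0586
finger_force: 66.4
t: 20.68
tool_pos: [0.6711, 0.074, 0.148]
orientation: [3.141, -0.0, 1.549]
wrist_force: [0.7, 0.6, -6.6]
gripper_width: 0.0585
finger_force: 66.0
[-0.022  -0.7231  0.0068] wz -0.0297 t 20.68 F [ 0.7  0.6 -6.6]
```

```bash
python3 -m creep '[[-0.002,-0.06,0,0,0,0],[-0.005,-0.16,0,0,0,-0.01],[-0.009,-0.28,0,0,0,-0.015],[-0.012,-0.4,0,0,0,-0.02],[-0.016,-0.52,0,0,0,-0.03],[-0.02,-0.64,0,0,0,-0.03],[-0.022,-0.71,0,0,0,-0.03],[-0.022,-0.723,0,0,0,-0.03],[-0.022,-0.723,0,0,0,-0.03]]' 0; python3 go.py .4541 .0721 .07 .0716
```

```text
t: 21.8
tool_pos: [0.4546, 0.0721, 0.1479]
orientation: [3.141, 0.0, 1.643]
wrist_force: [0.3, -0.3, -4.6]
gripper_width: 0.0587
finger_force: 66.7
[ 2.000e-04 -1.500e-03  2.598e-01] wz 0.0002 t 21.8 F [ 0.3 -0.3 -4.6]
```

```bash
python3 -m creep '[[0,0,0.05,0,0,0],[0,0,0.11,0,0,0],[0,0,0.17,0,0,0],[0,0,0.21,0,0,0],[0,0,0.24,0,0,0],[0,0,0.252,0,0,0],[0,0,0.252,0,0,0]]' 0; python3 -m creep '[[0,0,0.003,0,0,0],[0,0,0.006,0,0,0],[0,0,0.009,0,0,0],[0,0,0.012,0,0,0],[0,0,0.012,0,0,0]]' 0
```

```text
t: 22.68
tool_pos: [0.4543, 0.0721, 0.0724]
orientation: [3.141, 0.0, 1.643]
wrist_force: [0.3, 0.7, -4.4]
gripper_width: 0.0584
finger_force: 66.6
t: 23.3
tool_pos: [0.4544, 0.0721, 0.0699]
orientation: [-3.142, 0.0, 1.643]
wrist_force: [-4.2, 0.5, 6.1]
gripper_width: 0.0591
finger_force: 67.9
```

```bash
python3 -m creep '[[0,0,0,0,0,0],[0,0,0,0,0,0],[0,0,0,0,0,0],[0,0,0,0,0,0],[0,0,0,0,0,0],[0,0,-0.1,0,0,0],[0,0,-0.25,0,0,0],[0,0,-0.4,0,0,0],[0,0,-0.46,0,0,0],[0,0,-0.46,0,0,0],[0,0,-0.46,0,0,0]]' 1;  python3 go.py .6714 .1465 .21 -.022
```

```text
t: 24.68
tool_pos: [0.4534, 0.0722, 0.2054]
orientation: [-3.139, -0.0, 1.643]
wrist_force: [-0.9, 0.3, -1.1]
gripper_width: 0.0851
finger_force: 0.0
[ 0.1945  0.7427 -0.0155] wz 0.0301 t 24.68 F [-0.9  0.3 -1.1]
```

```bash
python3 -m creep '[[0.025,0.1,0,0,0,0.01],[0.065,0.25,-0.01,0,0,0.02],[0.105,0.4,-0.015,0,0,0.03],[0.14,0.55,-0.015,0,0,0.03],[0.18,0.69,-0.015,0,0,0.03],[0.194,0.743,-0.015,0,0,0.03],[0.194,0.743,-0.015,0,0,0.03],[0.194,0.743,-0.015,0,0,0.03]]' 1;  python3 go.py .6714 .1465 .095 -.022;python3 - <<'E'
from rig import r
import cv2,numpy as np
a=r.capture("top")["color"][200:290,140:360,::-1]; b=r.capture("wrist")["color"][:,:,::-1]
cv2.imwrite("pics/s4.png",np.vstack([cv2.resize(a,(512,209)),b]))
E
```

```text
t: 25.68
tool_pos: [0.6712, 0.1461, 0.21]
orientation: [-3.139, 0.0, 1.549]
wrist_force: [-1.0, -0.2, 0.7]
gripper_width: 0.0855
finger_force: 0.0
[0.0014 0.0007 0.3833] wz 0.0001 t 25.68 F [-1.  -0.2  0.7]
```

View pics/s4.png

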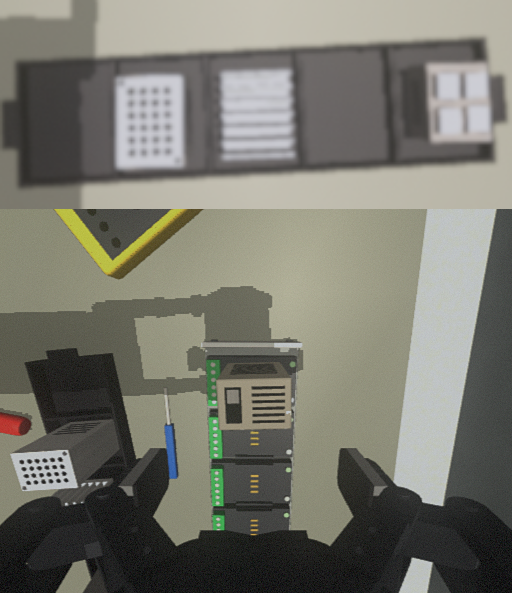

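The supply is in compartment 2, and the drive (columns 218-292) is centred between the pads.

```bash
python3 -m creep '[[0,0,0.1,0,0,0],[0,0,0.2,0,0,0],[0,0,0.29,0,0,0],[0,0,0.35,0,0,0],[0,0,0.38,0,0,0],[0,0,0.38,0,0,0]]' 1 && python3 -m creep '[[0,0,0,0,0,0],[0,0,0,0,0,0],[0,0,0,0,0,0],[0,0,0,0,0,0],[0,0,0,0,0,0],[0,0,0,0,0,0],[0,0,0,0,0,0],[0,0,0,0,0,0]]' 0
python3 -m creep '[[0,0,-0.04,0,0,0],[0,0,-0.09,0,0,0],[0,0,-0.14,0,0,0],[0,0,-0.19,0,0,0],[0,0,-0.2,0,0,0],[0,0,-0.2,0,0,0]]' 0; python3 go.py .4491 .1419 .155 .0716
```

```text
t: 26.52
tool_pos: [0.6721, 0.1462, 0.0972]
orientation: [-3.141, 0.0, 1.549]
wrist_force: [-0.0, -0.2, 0.6]
gripper_width: 0.0854
finger_force: 0.0
t: 27.52
tool_pos: [0.6732, 0.1462, 0.0992]
orientation: [3.139, 0.0, 1.549]
wrist_force: [-1.7, -1.6, 6.0]
gripper_width: 0.0624
finger_force: 67.6
t: 28.28
tool_pos: [0.6722, 0.1463, 0.1573]
orientation: [3.141, -0.0, 1.549]
wrist_force: [-0.7, -0.0, -4.1]
gripper_width: 0.0625
finger_force: 66.8
[-0.0309 -0.7433  0.0077] wz -0.0297 t 28.27 F [-0.7 -0.  -4.1]
```

```bash
python3 -m creep '[[-0.003,-0.06,0,0,0,0],[-0.007,-0.16,0,0,0,-0.01],[-0.012,-0.28,0,0,0,-0.015],[-0.017,-0.4,0,0,0,-0.02],[-0.022,-0.52,0,0,0,-0.03],[-0.028,-0.64,0,0,0,-0.03],[-0.031,-0.73,0,0,0,-0.03],[-0.031,-0.743,0,0,0,-0.03],[-0.031,-0.743,0,0,0,-0.03]]' 0; python3 go.py .4491 .1419 .0792 .0716
```

```text
t: 29.4
tool_pos: [0.4494, 0.1419, 0.1572]
orientation: [3.141, 0.0, 1.643]
wrist_force: [0.3, -1.1, -4.2]
gripper_width: 0.0623
finger_force: 67.6
[ 2.000e-04 -1.100e-03  2.599e-01] wz 0.0003 t 29.4 F [ 0.3 -1.1 -4.2]
```

```bash
python3 -m creep '[[0,0,0.05,0,0,0],[0,0,0.11,0,0,0],[0,0,0.17,0,0,0],[0,0,0.21,0,0,0],[0,0,0.24,0,0,0],[0,0,0.252,0,0,0],[0,0,0.252,0,0,0]]' 0; python3 -m creep '[[0,0,0.003,0,0,0],[0,0,0.006,0,0,0],[0,0,0.009,0,0,0],[0,0,0.012,0,0,0],[0,0,0.012,0,0,0]]' 0
```

```text
t: 30.28
tool_pos: [0.4494, 0.1419, 0.0817]
orientation: [3.141, -0.0, 1.643]
wrist_force: [-0.2, 0.6, -4.3]
gripper_width: 0.0623
finger_force: 67.6
t: 30.9
tool_pos: [0.4495, 0.1418, 0.0793]
orientation: [3.141, 0.0, 1.643]
wrist_force: [-5.2, -1.2, 6.7]
gripper_width: 0.0623
finger_force: 68.8
```

Contact felt. I'll release, rise, and move clear to look.

```bash
python3 -m creep '[[0,0,0,0,0,0],[0,0,0,0,0,0],[0,0,0,0,0,0],[0,0,0,0,0,0],[0,0,0,0,0,0],[0,0,-0.1,0,0,0],[0,0,-0.25,0,0,0],[0,0,-0.4,0,0,0],[0,0,-0.5,0,0,0],[0,0,-0.5,0,0,0]]' 1; python3 -m creep '[[0.1,0,0,0,0,0],[0.25,0,0,0,0,0],[0.4,0,0,0,0,0],[0.55,0,0,0,0,0],[0.6,0,0,0,0,0],[0.6,0,0,0,0,0]]' 1; python3 - <<'E'
from rig import r
import cv2,numpy as np
a=r.capture("top")["color"][205:288,130:370,::-1]; b=r.capture("scene")["color"][60:300,80:400,::-1]
cv2.imwrite("pics/s5.png",np.vstack([cv2.resize(a,(576,199)),cv2.resize(b,(576,400))]))
E
```

```text
t: 32.15
tool_pos: [0.451, 0.142, 0.2308]
orientation: [3.136, 0.0, 1.643]
wrist_force: [0.2, -0.4, -0.4]
gripper_width: 0.0855
finger_force: 0.0
t: 32.9
tool_pos: [0.4355, 0.3213, 0.2266]
orientation: [-3.139, 0.001, 1.645]
wrist_force: [-0.3, 0.7, 0.2]
gripper_width: 0.0858
finger_force: 0.0
```

View pics/s5.png

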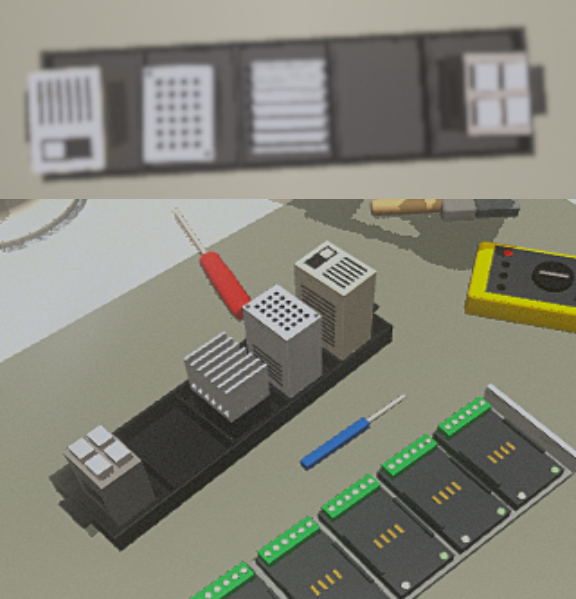

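All four stand upright in compartments 1, 2, 3 and 5. Compartment 4 is empty and the arm is clear.

```bash
python3 -c "from rig import r; print(r.finish_job())"
```

```text
the job is handed in; nothing more can be done
None
```

The drive, supply, amp and relay modules stand upright in tray compartments 1, 2, 3 and 5 from the left, compartment 4 is empty to match the empty dock, and I handed the job in at about 33 s; no verdict was returned.

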